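# Return a jar to its place in the tight jar rack

### The job

The jar standing by itself on the bench belongs in the jar rack, directly beside the low jar on its left (the robot's left), but the row has spread and its place has closed up. Gently nudge the jars of the row apart, sliding them along without lifting or tipping any and without pressing glass hard on glass, since it chips, until there is room; then lower the jar into the gap until it stands upright, square and fully down on the rack floor, and let go. Leave the brush pot, the dish and the weight where they are.

Things in the scene. Friction and masses are not known exactly. Their poses are not given: they have to be found in the camera images.
- stray_jar_mid (a point): the jar to put away, standing on the bench: square amber glass body 47 x 47 mm and 55 mm high, black screw lid 32 mm across, 75 mm high in all, about 0.13 kg. The point is its centre, half-way up (37.5 mm above its underside); x and y are square to its sides, z up. It may go in with any of its four sides to the front
- low_jar_mid (a point): the one low jar of the row: same make, body 47 x 47 mm and 36 mm high, wide lid 43 mm across, only 56 mm high in all, about 0.11 kg. The point is its centre, half-way up (28 mm above its underside); x and y are square to its sides, z up. At least two jars stand to its left and one to its right
- low_jar: the same low jar, at the middle of its underside, same axes
- rack: the fixed plywood jar rack, origin: middle of its underside, on the bench. y runs along the row (+y: robot's left), x across it away from the robot, z up. Inside 62 mm across (x), 332 mm long (y); floor 6 mm above the bench; end boards 10 mm thick, 45 mm high; front and back rails 8 mm thick, only 14 mm high, so that jars can be taken by their front and back faces above the rails
- rack_in (a point): middle of the rack's inner floor, 6 mm above the bench; same axes. The six jars stand loose on it, with gaps of some mm; pushed up solid to both ends they leave 50 mm for the stray jar. Each slides at about 0.5 N (more if it is pressed down); they may be pressed against one another with up to 25 N
- jar_a_mid (a point): a row jar with a black screw lid, square amber glass body, 75 mm high in all (body 55 mm, lid 32 mm across), between 38 and 52 mm square (the jars are not all the same width), about 0.13 kg. The point is its centre, half-way up; x and y are square to its sides, z up
- jar_b_mid (a point): a row jar with a black screw lid, square amber glass body, 75 mm high in all (body 55 mm, lid 32 mm across), between 38 and 52 mm square (the jars are not all the same width), about 0.13 kg. The point is its centre, half-way up; x and y are square to its sides, z up
- jar_c_mid (a point): a row jar with a black screw lid, square amber glass body, 75 mm high in all (body 55 mm, lid 32 mm across), between 38 and 52 mm square (the jars are not all the same width), about 0.13 kg. The point is its centre, half-way up; x and y are square to its sides, z up
- jar_d_mid (a point): a row jar with a black screw lid, square amber glass body, 75 mm high in all (body 55 mm, lid 32 mm across), between 38 and 52 mm square (the jars are not all the same width), about 0.13 kg. The point is its centre, half-way up; x and y are square to its sides, z up
- jar_e_mid (a point): a row jar with a black screw lid, square amber glass body, 75 mm high in all (body 55 mm, lid 32 mm across), between 38 and 52 mm square (the jars are not all the same width), about 0.13 kg. The point is its centre, half-way up; x and y are square to its sides, z up
- jar_a: the same jar as jar_a_mid, at the middle of its underside, same axes
- jar_d: the same jar as jar_d_mid, at the middle of its underside, same axes
- jar_b: the same jar as jar_b_mid, at the middle of its underside, same axes
- jar_c: the same jar as jar_c_mid, at the middle of its underside, same axes
- jar_e: the same jar as jar_e_mid, at the middle of its underside, same axes
- stray_jar: the same jar as stray_jar_mid, at the middle of its underside, same axes
- brush_pot: bystander: glass pot 74 mm across and 100 mm high with brushes standing in it, about 250 mm high with them; origin under its middle
- dish: bystander: white ceramic bowl, 100 mm across, 35 mm high; origin under its middle
- weight: bystander: steel weight block 50 x 90 x 30 mm with a short knob to 60 mm; origin under its middle
Not all that is in view belongs to the job. What is shaped like the low_jar but pink or yellow is not meant.

How it is judged:
By the outcome, as a careful person would: the job done as asked, in the order asked, and still so for the second after the job is handed in, with the robot touching nothing.
It also fails if it takes over 72 s, if anything falls off the work surface, if the arm or the gripper's body presses on something with over 40 N, if the wrist force passes 120 N, or if a joint passes its speed limit or range.

### The arm

A 7-joint arm with a two-finger parallel gripper is mounted at the origin on the work surface. World frame = base frame: x ahead of the robot, y to its left, z up, the work surface at z = 0. Lengths are in m, angles in degrees, forces in N, time in s.
With the tool pointing down it reaches from about 0.4 to 0.9 m from the base axis. Payload 5.5 kg.
Tool frame: the origin (TCP) lies midway between the tips of the shut fingers; the grasp point (between the pads) lies 19 mm behind it; z points along the fingers, y is the direction in which the jaws open and shut (so a half turn about z gives the same grasp; the last joint's range is limited). The gripper opens to 85 mm and grips with 20 to 120 N. Pads are 22 mm wide; open, the fingers measure 114 mm over their backs; the gripper's body (76 mm by 85 mm) begins 54 mm behind the grasp point. The pads swing forward as they close: fully open they stand 13 mm farther back than shut.
Start: joints at [91.971, 28.699, -24.465, 88.831, 12.651, 65.22, -12.049], TCP at [0.147, -0.633, 0.193] pointing down, gripper open.
Joint ranges: [-164.97, 164.97], [-17.58, 116.51], [-87.97, 89.64], [11.32, 138.91], [-80.73, 260.73], [10.89, 115.49], [-147.41, 147.41]. Speed limits (degrees/s): [147.25, 147.25, 180, 180, 180, 180, 180].

### API

Orientations are given as [roll, pitch, yaw] about the fixed x, y, z axes, in that order (R = Rz(yaw) Ry(pitch) Rx(roll)).
In Python, from station import r gives the robot as it stands.
- The arm moves only by the tool carry_out, never from a script. Its arguments are lists of equal length, an entry for each row: "gripper": the closure in counts, from 0 (fully open) to 255 (shut); "dp": the shift along the world's x, y, z in m, a list of three; "turn": the turn about the world's z in degrees. In form: {"gripper": [gripper, ...], "dp": [[x, y, z], ...], "turn": [turn, ...]}. A call has 1 to 20 rows; each row is the pose to reach, as a shift and turn from the pose commanded when the call began; what a row does not reach only later rows make up. A row lasts 1/10 s, in which the tool goes at most 50 mm and 8.59 degrees, less where a joint would pass 70% of its speed; a pose out of reach is approached as far as the arm can. A call with a gripper value outside its range is refused whole. The fingers move at their own pace and stop on an object; "squeeze" is the grip in N (left out, the last holds). Time passes only in rows, so rows that repeat a pose let the fingers close. It gives the time, the measured TCP pose, the force and the opening at its end, in the units of the state.
- r.read_state(): the state, without advancing time (a new reading comes with each control period).
- r.grab_frame(name): name is "scene" or "top" or "wrist"; returns the picture (420x560x3 uint8, red, green, blue); there is no depth.
- r.camera_model(name): a dict with "fov_y" (degrees; the focal length in pixels is half the picture's height over the tangent of half this angle, whatever the lens; pixels are square), "cx", "cy" (the principal point, pixels), "origin" and "attitude" of the camera in the world. Camera axes: x right, y down, z forward; pixel columns grow to the right and rows downward; lengths in m; the calibration is good to about 2 mm. A picture is of the moment at which its call begins: read the wrist's pose just before it. camera_model takes no time and is no camera call; for the wrist camera it gives the pose at the moment of the call.
- r.finish_job(): hands the job in, once; it reports no verdict.
Trained networks look in the newest picture that a camera, given by its name, has taken for a name from the list of things; names that differ only in an ending like _2 or _b are one class to them, and where a whole thing is asked for, a point or a joint stands for the part that bears it (a point fixed in the world has none). Each returns a list of dicts, best first, with "conf" (0 to 1); they miss things now and then, are a little off and sometimes report something else, mostly with a low value. They report only what shows in the picture. A call takes as long as a camera call. They do not tell look-alikes from the thing itself.
- r.look_for(camera, label): "point" ([row, column] in pixels, amid what is visible of it).
- r.outline_of(camera, label): "pixels" (420x560 bool, what is visible of it) and "point" ([row, column] in pixels, amid what is visible of it).
- r.pinpoint(camera, label): "point" ([row, column] in pixels: a listed point, or the origin of a listed thing).
The state is a dict: "t": time; "qpos": joint angles; "dq": joint speeds; "tau": joint torques, N m; "eef_pos": TCP position; "tcp_rot": TCP orientation; "contact_force": force on the tool from outside, world axes, zero at the start; "torque": the same for the moment, N m; "gripper_width": finger opening in m.
Only numpy, scipy, OpenCV 4.12 (cv2) and the standard library are available. Lean on these libraries where they do the work, as an engineer would, in place of code of your own. Each camera call takes 0.05 s, during which the arm holds its last target. There are 200 camera calls.

## Working session

There is one attempt and no reset: what is moved stays moved. The work goes in short steps, Python scripts to look and compute and a tool call to move; the robot and the scene stay as the last step left them, time stands still between calls to the robot, and variables do not carry over. Pictures are saved under pics/ and viewed, about 8 in all and at most 12, crops included, and the job is handed in when it is done.

Besides the shell and the picture viewer there is one more tool, called after "Call:" as name(argument=value, ...) on one line, values as JSON. carry_out: Moves the arm, as the interface text tells. Its arguments: {"type":"object","properties":{"gripper":{"type":"array"},"dp":{"type":"array"},"turn":{"type":"array"},"squeeze":{"type":"number"}},"required":["gripper","dp","turn"]}

```bash
mkdir -p pics; ls; python3 - <<'E'
from station import r
import cv2,numpy as np
s=r.read_state();print(s)
ims=[]
for n in("scene","top"):
    im=r.grab_frame(n);print(n,r.camera_model(n));ims.append(im)
    cv2.imwrite(f"pics/{n}0.png",im[:,:,::-1])
    for l in("stray_jar_mid","low_jar_mid","rack_in","jar_a_mid","brush_pot","dish","weight"):
        print(l,[(np.round(d["point"],1).tolist(),round(d["conf"],2)) for d in r.pinpoint(n,l)][:8])
E
```

```text
pics
{'t': 0.0, 'qpos': array([ 91.97226542,  28.75320434, -24.45162897,  88.89242103,
        12.6508651 ,  65.21721735, -12.04958083]), 'dq': array([-0.01948792,  0.048238  ,  0.03187266,  0.08941414,  0.00472156,
       -0.08650504,  0.08824192]), 'tau': array([-2.11511501e-04, -5.69518304e+01, -5.81619322e+00, -2.80935162e+01,
        1.05842727e-02,  1.18767761e-02,  2.56634240e-05]), 'eef_pos': array([ 0.14718358, -0.6323366 ,  0.19155646]), 'tcp_rot': array([-1.79890406e+02, -3.32402684e-03,  1.31095062e+01]), 'contact_force': array([-0.51687364,  0.27186677,  0.87986764]), 'torque': array([-0.01305932, -0.0318016 ,  0.0536057 ]), 'gripper_width': 0.0856246283977845}
scene {'fov_y': 54.41711337390417, 'cx': 282.90011223916787, 'cy': 212.08418556652904, 'origin': array([1.25195156, 0.56096992, 0.73326518]), 'attitude': array([-126.26183065,    1.02556589,  127.09010699])}
stray_jar_mid [([205.2, 300.1], 0.76), ([176.1, 214.8], 0.55)]
low_jar_mid [([200.9, 270.0], 0.87), ([215.8, 328.9], 0.81), ([243.2, 346.6], 0.61), ([232.1, 263.1], 0.59)]
rack_in [([238.1, 254.8], 0.84), ([23
[... 191 characters left out ...]

weight [([202.0, 178.5], 0.62)]
top {'fov_y': 54.979335634974255, 'cx': 273.10783738984117, 'cy': 208.26024111743922, 'origin': array([ 0.46057376, -0.00413154,  0.99781036]), 'attitude': array([-174.25849143,    1.64875158,  -89.80480534])}
stray_jar_mid []
low_jar_mid [([247.0, 321.8], 0.92), ([259.7, 238.3], 0.88), ([227.3, 203.3], 0.83), ([185.4, 288.2], 0.68), ([191.8, 243.7], 0.47), ([250.1, 282.6], 0.33)]
rack_in [([187.3, 298.1], 0.58)]
jar_a_mid [([195.2, 244.1], 0.68), ([257.8, 431.0], 0.5)]
brush_pot [([209.4, 129.8], 0.78), ([187.5, 298.8], 0.29)]
dish [([259.0, 433.1], 0.85), ([190.9, 288.2], 0.19)]
weight [([183.7, 415.9], 0.92), ([185.7, 297.3], 0.57), ([250.3, 286.4], 0.24)]
```

```bash
python3 - <<'E'
import cv2
a=cv2.imread("pics/scene0.png")[150:330,160:440];cv2.imwrite("pics/s1.png",cv2.resize(a,(800,514),interpolation=cv2.INTER_CUBIC))
a=cv2.imread("pics/top0.png")[110:310,180:460];cv2.imwrite("pics/t1.png",cv2.resize(a,(800,571),interpolation=cv2.INTER_CUBIC))
E
```

```text
(no output)
```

View pics/s1.png

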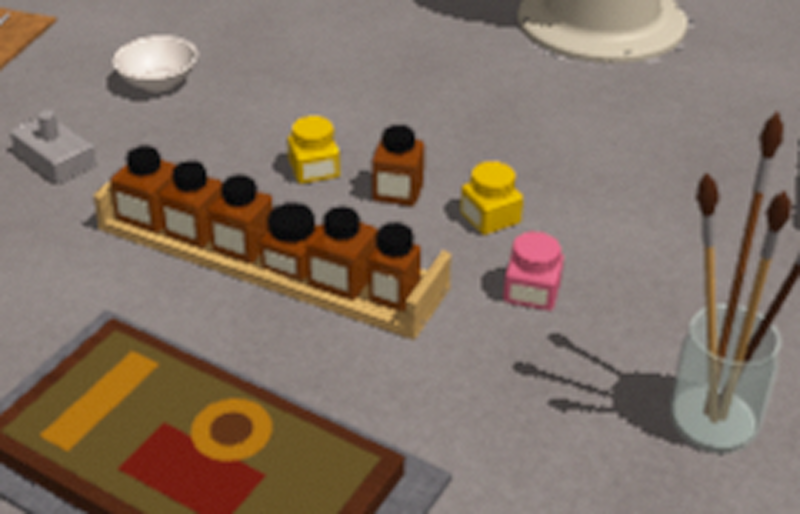

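View pics/t1.png

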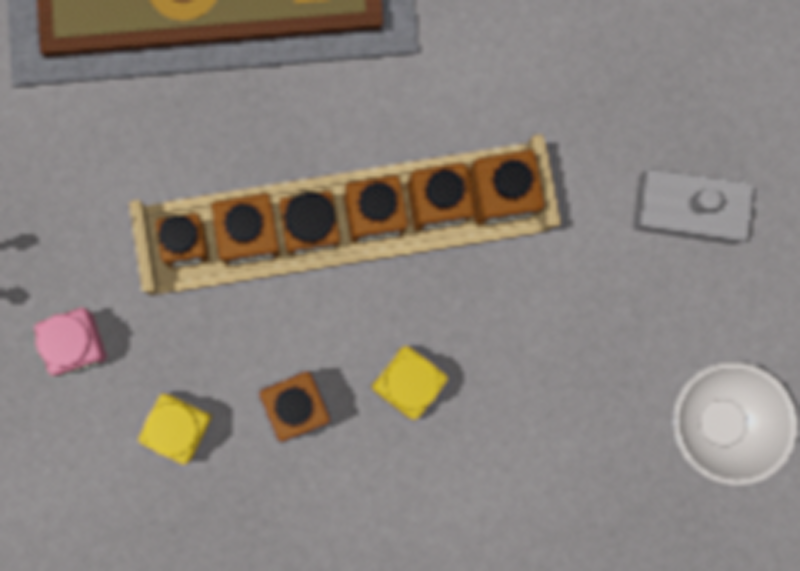

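The top view has the robot's left at image left. Rack row, left to right in the crop: narrow jar (178,235), jar (243,222), low jar with wide lid (310,217), then three tall jars. The stray is the amber jar at (293,405). The pink (68,340) and yellow (175,428), (410,382) jars are look-alikes and not meant. The gap goes between (243,222) and (310,217). The crops already confirm this by colour and lid.

```bash
cat > h.py <<'E'
from station import r
import cv2,numpy as np
from scipy.spatial.transform import Rotation as Ro
def K(m): f=210/np.tan(np.radians(m["fov_y"]/2)); return f
def toplane(m,px,z):   # px = (row,col)
    f=K(m); px=np.atleast_2d(px).astype(float); z=np.broadcast_to(z,len(px))
    d=np.c_[(px[:,1]-m["cx"])/f,(px[:,0]-m["cy"])/f,np.ones(len(px))]@Ro.from_euler("xyz",m["attitude"],degrees=True).as_matrix().T
    return (m["origin"]+d*((z-m["origin"][2])/d[:,2])[:,None])[:,:2]
def crop2full(c,x0=180,y0=110,s=800/280): c=np.atleast_2d(c); return np.c_[y0+c[:,1]/s,x0+c[:,0]/s]
E
python3 - <<'E'
from h import *
m=r.camera_model("top"); im=cv2.imread("pics/top0.png")
hsv=cv2.cvtColor(im,cv2.COLOR_BGR2HSV)
k=(im.max(2)<50).astype(np.uint8); n,_,st,c=cv2.connectedComponentsWithStats(k)
for i in range(1,n):
    x,y=c[i]
    if 20<st[i,4]<600 and 180<x<460 and 140<y<310:
        print("lid",np.round(c[i],1),st[i,4],np.round(toplane(m,[y,x],.081)[0],4),np.round(toplane(m,[y,x],.062)[0],4))
print("ends outer top corners z45:",np.round(toplane(m,crop2full([[133,203],[147,292],[543,136],[558,226]]),.045),4))
am=((hsv[...,0]<14)&(hsv[...,1]>130)&(hsv[...,2]>60)|(k>0)).astype(np.uint8)
n,l,st,c=cv2.connectedComponentsWithStats(am)
i=l[int(110+405/2.857),int(180+293/2.857)]
p=np.argwhere(l==i); rect=cv2.minAreaRect(toplane(m,p,.055).astype(np.float32)*1000); print("stray",rect)
for cc in [(68,340),(175,428),(410,382),(735,422),(695,205)]: print(np.round(toplane(m,crop2full([cc]),.04),3))
E
```

```text
lid [359.1 172.5] 121 [ 0.6351 -0.1743] [ 0.6387 -0.1778]
lid [335.4 175.9] 122 [ 0.6274 -0.12  ] [ 0.6309 -0.1224]
lid [311.9 180.3] 117 [ 0.6172 -0.0661] [ 0.6204 -0.0674]
lid [288.2 185.5] 214 [ 0.6051 -0.0118] [ 0.6081 -0.012 ]
lid [265.  187.6] 107 [0.6005 0.0414] [0.6034 0.0424]
lid [242.4 191.1] 100 [0.5923 0.0933] [0.5951 0.0954]
lid [283.1 251.6] 89 [ 4.543e-01 -3.000e-04] [ 4.542e-01 -2.000e-04]
ends outer top corners z45: [[ 0.6218  0.1355]
 [ 0.5469  0.1227]
 [ 0.678  -0.2075]
 [ 0.602  -0.2183]]
stray ((453.25970458984375, -0.15900230407714844), (31.184648513793945, 33.32743453979492), 81.97288513183594)
[[0.507 0.189]]
[[0.434 0.099]]
[[ 0.473 -0.095]]
[[ 0.441 -0.359]]
[[ 0.62  -0.333]]
```

Call:
carry_out(gripper=[0,0,0,0,0,0,0,0,0,0,0,0,0,0,0,0,0,0,0,0], dp=[[0,0,0.08],[0.03,0.04,0.08],[0.06,0.08,0.08],[0.09,0.12,0.08],[0.12,0.16,0.08],[0.15,0.2,0.08],[0.18,0.24,0.08],[0.21,0.28,0.08],[0.24,0.32,0.08],[0.27,0.36,0.08],[0.3,0.4,0.08],[0.33,0.44,0.08],[0.36,0.48,0.08],[0.38,0.51,0.08],[0.4,0.54,0.08],[0.42,0.57,0.08],[0.44,0.6,0.08],[0.457,0.633,0.08],[0.457,0.633,0.08],[0.457,0.633,0.08]], turn=[0,-7,-14,-21,-28,-35,-42,-49,-56,-63,-70,-77,-84,-91,-94,-94,-94,-94,-94,-94], squeeze=20)

```text
t: 2.8
eef_pos: [0.5278, -0.1077, 0.2436]
tcp_rot: [178.7, 1.0, -80.0]
contact_force: [0.6, -0.0, -1.9]
gripper_width: 0.0854
```

```bash
python3 - <<'E'
from h import *
s=r.read_state(); print(s["t"],s["eef_pos"],s["tcp_rot"],s["contact_force"]); m=r.camera_model("wrist");print(m)
im=r.grab_frame("wrist"); cv2.imwrite("pics/w1.png",im[:,:,::-1]); np.save("w1.npy",m)
E
```

```text
2.8 [ 0.52777679 -0.10773333  0.24363572] [178.72429481   0.95995716 -79.98154334] [ 0.62648562 -0.02725022 -1.88215003]
{'fov_y': 63.401999010276086, 'cx': 272.27001112389706, 'cy': 209.28434756424372, 'origin': array([ 0.54591174, -0.18491992,  0.4241829 ]), 'attitude': array([ 161.64248487,   -1.20358793, -169.90968637])}
```

View pics/w1.png

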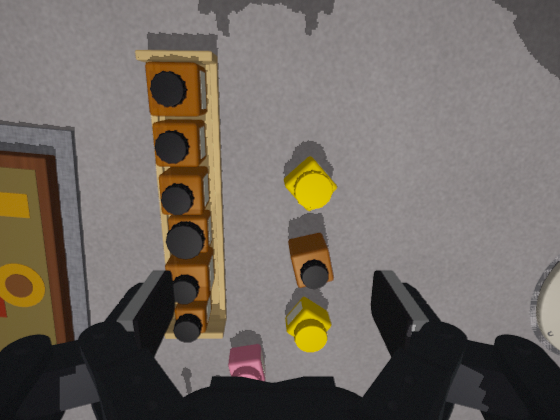

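Wrist view (image right = -x, down = +y): the row runs down the left side. Wide jar (168,88), low jar (185,238), L2 (184,290) and L1 (187,327). The stray is at (312,265), between two yellow look-alikes. The arm hasn't settled yet.

Call:
carry_out(gripper=[0,0,0], dp=[[0,0,0],[0,0,0],[0,0,0]], turn=[0,0,0])

```text
t: 3.15
eef_pos: [0.5276, -0.1085, 0.2436]
tcp_rot: [178.7, 1.1, -79.9]
contact_force: [0.5, -0.1, 0.5]
gripper_width: 0.0854
```

```bash
cat >> h.py <<'E'
def shot(name):
    m=r.camera_model("wrist"); im=r.grab_frame("wrist")[:,:,::-1].copy(); cv2.imwrite(f"pics/{name}.png",im); np.save(f"{name}.npy",m); return m,im
E
python3 - <<'E'
from h import *
s=r.read_state(); print(s["t"],s["eef_pos"],s["tcp_rot"],s["contact_force"])
m,im=shot("w2")
cv2.imwrite("pics/w2c.png",cv2.resize(im[30:360,120:360],(582,800)[::1],interpolation=cv2.INTER_CUBIC)[:600*2])
c=cv2.resize(np.rot90(im[30:360,120:350]),None,fx=2.4,fy=2.4,interpolation=cv2.INTER_CUBIC); print(c.shape)
cv2.imwrite("pics/w2c.png",c)
E
```

```text
3.15 [ 0.52761739 -0.10848313  0.24356138] [178.7083745    1.05154871 -79.88185538] [ 0.54532554 -0.13112556  0.47792339]
(552, 792, 3)
```

View pics/w2c.png

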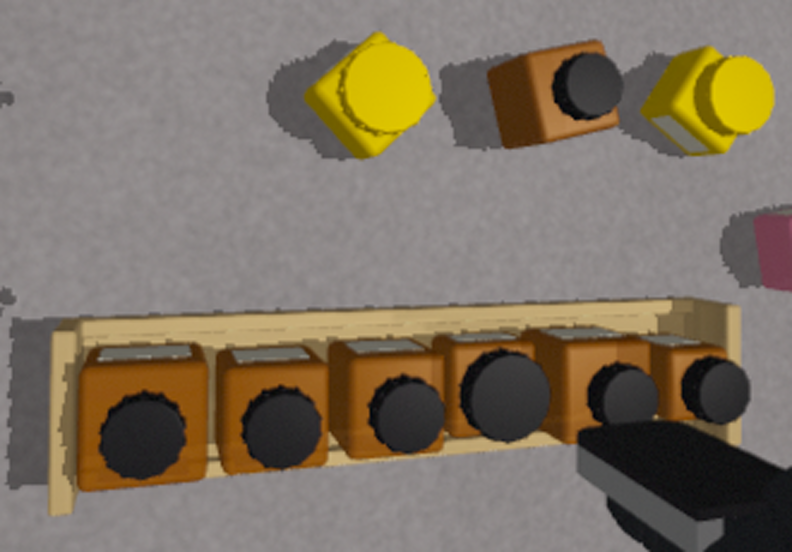

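```bash
python3 - <<'E'
from h import *
m=np.load("w2.npy",allow_pickle=True).item()
def f(P,z):
    P=np.array(P,float); return toplane(m,np.c_[30+P[:,0]/2.4,349-P[:,1]/2.4],z)
lids=f([[143,435],[281,428],[406,414],[505,395],[622,398],[715,391]],[.081]*3+[.062]+[.081]*2); print(np.round(lids,4))
b=f([[52,324],[77,322],[50,513],[74,511],[727,308],[741,305],[741,443]],.045); print(np.round(b,4))
# yaw: end board R lengthwise (x), and rail front lines (z .014)
d=b[0]-b[2];print("yaw board",np.degrees(np.arctan2(d[0],-d[1])), np.linalg.norm(d))
v=lids[0]-lids[-1]; print("lid yaw",np.degrees(np.arctan2(v[0],-v[1])))
fr=f([[80,342-18],[690,300]],.014); v=fr[0]-fr[1]; print("front rail",fr,np.degrees(np.arctan2(v[0],-v[1])))
st=f([[588,86]],.075); print("stray lid",st)
e=f([[487,73],[601,40],[510,147],[621,127]],.055); print("stray",e)
# rack frame
yaw=np.radians(9.3)
for p in np.r_[lids,b]: print(np.round([p[0]*np.cos(yaw)+p[1]*np.sin(yaw),-p[0]*np.sin(yaw)+p[1]*np.cos(yaw)],4))
E
```

```text
[[ 0.6372 -0.1752]
 [ 0.6299 -0.1216]
 [ 0.6194 -0.0685]
 [ 0.6101 -0.014 ]
 [ 0.6022  0.0379]
 [ 0.5937  0.0902]]
[[ 0.6038 -0.2187]
 [ 0.6018 -0.2092]
 [ 0.6819 -0.2053]
 [ 0.6805 -0.1961]
 [ 0.5528  0.1197]
 [ 0.5499  0.1288]
 [ 0.6254  0.141 ]]
yaw board -80.2270977191737 0.07920131856228892
lid yaw 9.295166083492932
front rail [[ 0.60707334 -0.20968383]
 [ 0.55205856  0.1179841 ]] 9.53095064898747
stray lid [[ 0.45710839 -0.0015629 ]]
stray [[ 0.45767537 -0.04655098]
 [ 0.42696718  0.01245203]
 [ 0.49109903 -0.0284204 ]
 [ 0.46889426  0.03135718]]
[ 0.6005 -0.2759]
[ 0.602  -0.2218]
[ 0.6002 -0.1677]
[ 0.5998 -0.1124]
[ 0.6004 -0.0599]
[ 0.6005 -0.0069]
[ 0.5605 -0.3134]
[ 0.56   -0.3037]
[ 0.6397 -0.3128]
[ 0.6399 -0.3035]
[0.5648 0.0288]
[0.5635 0.0382]
[0.64   0.0381]
```

Call:
carry_out(gripper=[0,0,0,0,0,0,0,0], dp=[[0.02,0.04,-0.03],[0.04,0.08,-0.06],[0.06,0.12,-0.09],[0.074,0.147,-0.113],[0.074,0.147,-0.113],[0.074,0.147,-0.113],[0.074,0.147,-0.113],[0.074,0.147,-0.113]], turn=[-0.6,-0.6,-0.6,-0.6,-0.6,-0.6,-0.6,-0.6])

```text
t: 4.0
eef_pos: [0.6027, 0.0372, 0.1322]
tcp_rot: [178.9, 1.1, -80.6]
contact_force: [-0.2, -0.9, 0.7]
gripper_width: 0.0855
```

```bash
python3 - <<'E'
from h import *
s=r.read_state(); print(s["eef_pos"],s["tcp_rot"],s["qpos"],s["dq"])
m,im=shot("w3")
E
```

```text
[0.60270044 0.03715513 0.13220535] [178.85283218   1.06736652 -80.63504653] [ -44.70659811   38.10760709   56.48884797   99.70370103  -35.91889335
   63.60902702 -146.72218402] [-0.73862293 -0.31125544 -0.04571587 -0.04817734 -0.27044326  0.03759598
 -0.0839137 ]
```

View pics/w3.png

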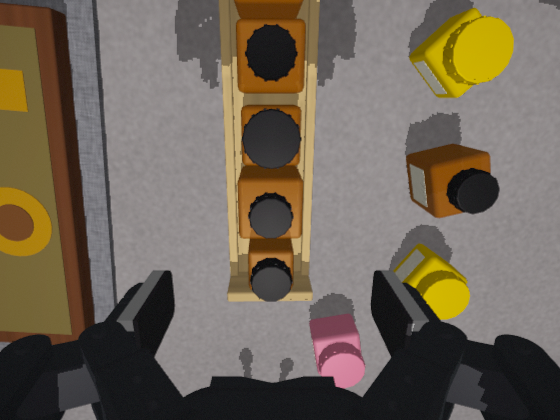

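q7 is at its limit (-146.7), and that causes the tilt. A half turn gives the same grasp away from the limit, so I do that first.

Call:
carry_out(gripper=[0,0,0,0,0,0,0,0,0,0,0,0,0,0,0,0,0,0,0,0], dp=[[0,0,0.03],[0,0,0.06],[0,0,0.06],[0,0,0.06],[0,0,0.06],[0,0,0.06],[0,0,0.06],[0,0,0.06],[0,0,0.06],[0,0,0.06],[0,0,0.06],[0,0,0.06],[0,0,0.06],[0,0,0.06],[0,0,0.06],[0,0,0.06],[0,0,0.06],[0,0,0.06],[0,0,0.06],[0,0,0.06]], turn=[8.5,17,25.5,34,42.5,51,59.5,68,76.5,85,93.5,102,110.5,119,127.5,136,144.5,153,161.5,170])

```text
t: 6.05
eef_pos: [0.6024, 0.0386, 0.1921]
tcp_rot: [178.6, 1.0, 89.9]
contact_force: [-0.5, -0.2, -0.2]
gripper_width: 0.0858
```

Call:
carry_out(gripper=[0,0,0,0,0], dp=[[0,0,0],[0,0,0],[0,0,0],[0,0,0],[0,0,0]], turn=[8,10,10,10,10])

```text
t: 6.55
eef_pos: [0.6023, 0.0395, 0.1911]
tcp_rot: [178.7, 1.0, 99.5]
contact_force: [0.7, -0.6, -0.1]
gripper_width: 0.0852
```

```bash
python3 - <<'E'
from h import *
s=r.read_state(); print(s["t"],s["eef_pos"],s["tcp_rot"],s["qpos"])
E
```

```text
6.55 [0.6023035  0.03954385 0.19112115] [178.66322005   1.01727411  99.52998174] [-22.53140597  21.87065525  20.00309079  98.6364205   -7.48008512
  59.47266381   9.32011873]
```

Call:
carry_out(gripper=[0,0,0,0,0,0,0,255,255,255,255,255,255,255,255], dp=[[0,0,-0.04],[0,0,-0.08],[0,0,-0.12],[0,0,-0.15],[0,0,-0.17],[0,0,-0.177],[0,0,-0.177],[0,0,-0.177],[0,0,-0.177],[0,0,-0.177],[0,0,-0.177],[0,0,-0.177],[0,0,-0.177],[0,0,-0.177],[0,0,-0.177]], turn=[0,0,0,0,0,0,0,0,0,0,0,0,0,0,0], squeeze=20)

```text
t: 8.05
eef_pos: [0.6036, 0.0401, 0.0152]
tcp_rot: [178.6, 1.0, 99.6]
contact_force: [-0.9, 0.1, 6.2]
gripper_width: 0.0502
```

Call:
carry_out(gripper=[255,255,255], dp=[[0,0,0.001],[0,0,0.001],[0,0,0.001]], turn=[0,0,0])

```text
t: 8.35
eef_pos: [0.6026, 0.0401, 0.0152]
tcp_rot: [178.7, 1.0, 99.6]
contact_force: [-0.3, 0.3, 6.8]
gripper_width: 0.0501
```

Call:
carry_out(gripper=[255,255,255,255,255,255,255], dp=[[0,0,0.001],[0,0,0.002],[-0.0003,0.002,0.002],[-0.0007,0.004,0.002],[-0.001,0.006,0.002],[-0.0013,0.008,0.002],[-0.0013,0.008,0.002]], turn=[0,0,0,0,0,0,0])

```text
t: 9.05
eef_pos: [0.6008, 0.0486, 0.0164]
tcp_rot: [178.7, 1.0, 99.7]
contact_force: [-0.4, 0.7, -1.6]
gripper_width: 0.0498
```

Call:
carry_out(gripper=[255,255,255,255,255,255], dp=[[-0.0003,0.002,-0.0007],[-0.0007,0.004,-0.0007],[-0.001,0.006,-0.0007],[-0.0013,0.008,-0.0007],[-0.0013,0.008,-0.0007],[-0.0013,0.008,-0.0007]], turn=[0,0,0,0,0,0])

```text
t: 9.65
eef_pos: [0.5995, 0.0563, 0.0159]
tcp_rot: [178.7, 1.0, 99.6]
contact_force: [0.1, 0.1, -2.2]
gripper_width: 0.0504
```

Call:
carry_out(gripper=[255,255,255,255,255], dp=[[-0.0002,0.001,-0.0006],[-0.0003,0.002,-0.0006],[-0.0005,0.003,-0.0006],[-0.0007,0.004,-0.0006],[-0.0007,0.004,-0.0006]], turn=[0,0,0,0,0])

```text
t: 10.15
eef_pos: [0.5991, 0.0597, 0.0154]
tcp_rot: [178.7, 1.0, 99.6]
contact_force: [1.0, -1.2, -0.6]
gripper_width: 0.0502
```

Call:
carry_out(gripper=[255,255,255,255], dp=[[-0.0002,0.001,0],[-0.0003,0.002,0],[-0.0003,0.002,0],[-0.0003,0.002,0]], turn=[0,0,0,0])

```text
t: 10.55
eef_pos: [0.599, 0.0597, 0.0154]
tcp_rot: [178.7, 1.1, 99.5]
contact_force: [0.7, -6.1, 0.6]
gripper_width: 0.05
```

Call:
carry_out(gripper=[0,0,0,0,0,0,0,0,0,0,0], dp=[[0,0,0],[0,0,0],[0,0,0],[0,0,0],[0,0,0],[0,-0.001,0.002],[0.004,-0.03,0.002],[0.008,-0.055,0.002],[0.0105,-0.073,0],[0.0105,-0.073,-0.0015],[0.0105,-0.073,-0.0015]], turn=[0,0,0,0,0,0,0,0,0,0,0])

```text
t: 11.65
eef_pos: [0.6088, -0.011, 0.0136]
tcp_rot: [178.7, 1.0, 99.6]
contact_force: [-0.7, -0.2, -0.1]
gripper_width: 0.0855
```

```bash
python3 - <<'E'
from h import *
s=r.read_state(); print(s["t"],s["eef_pos"],s["tcp_rot"],s["contact_force"])
m,im=shot("w4")
t=r.grab_frame("top")[:,:,::-1]; cv2.imwrite("pics/top1.png",t)
a=cv2.resize(t[120:240,200:400],(560,336),interpolation=cv2.INTER_CUBIC)
cv2.imwrite("pics/w4c.png",np.vstack([a,cv2.resize(im,None,fx=.6,fy=.6)[:, :336] if 0 else cv2.copyMakeBorder(cv2.resize(im,(350,262)),0,0,0,210,0)]))
E
```

```text
11.65 [ 0.60883441 -0.01098146  0.01357389] [178.73842055   0.99413724  99.56592571] [-0.68717576 -0.19740718 -0.0646579 ]
```

View pics/w4c.png

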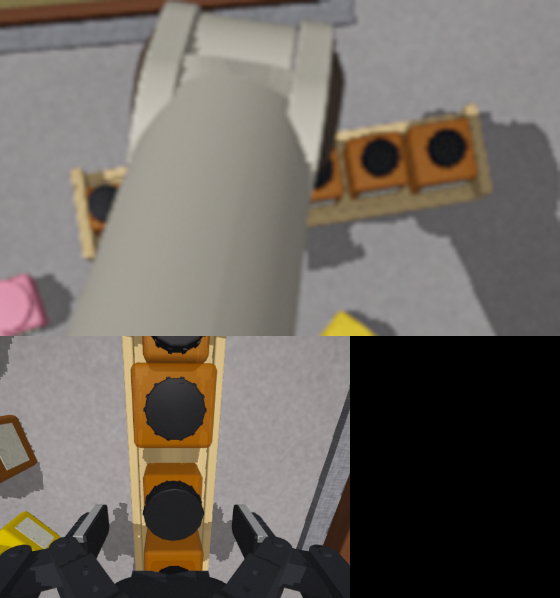

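Wrist view: L2 has moved left, leaving a gap of about 25 mm. The low jar (175,510) stands centred between the open fingers.

Call:
carry_out(gripper=[255,255,255,255,255,255,255,255,255], dp=[[0,0,0],[0,0,0],[0,0,0],[0,0,0],[0,0,0],[0,0,0],[0,0,0.001],[0,0,0.0015],[0,0,0.0015]], turn=[0,0,0,0,0,0,0,0,0])

```text
t: 12.65
eef_pos: [0.6088, -0.0115, 0.015]
tcp_rot: [178.7, 1.0, 99.6]
contact_force: [-0.9, -0.3, -1.8]
gripper_width: 0.0418
```

```bash
python3 - <<'E'
from h import *
m,im=shot("w5"); s=r.grab_frame("scene")[:,:,::-1]
a=cv2.resize(im[150:420,130:430],(600,540)[:2],interpolation=cv2.INTER_CUBIC)
cv2.imwrite("pics/w5c.png",cv2.resize(np.hstack([im[120:420,150:410],s[150:310,180:380].repeat(1,0)[:,:] if 0 else cv2.resize(s[180:270,200:320],(400,300),interpolation=cv2.INTER_CUBIC)]),None,fx=1.2,fy=1.2))
E
```

```text
(no output)
```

View pics/w5c.png

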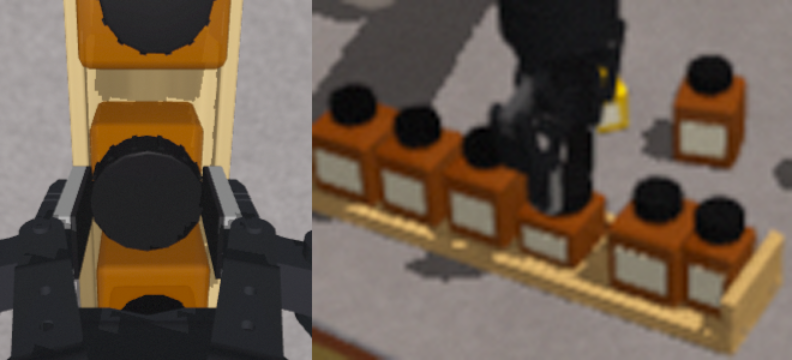

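```bash
python3 - <<'E'
from h import *
m=r.camera_model("scene"); f=K(m); R=Ro.from_euler("xyz",m["attitude"],degrees=True).as_matrix()
s=r.read_state(); p=s["eef_pos"]; print(p)
def pj(q): c=R.T@(np.array(q)-m["origin"]); return np.array([m["cx"]+f*c[0]/c[2],m["cy"]+f*c[1]/c[2]])
u=np.array([np.cos(np.radians(9.5)),np.sin(np.radians(9.5)),0])
im=r.grab_frame("scene")[:,:,::-1].copy()
c=cv2.resize(im[180:280,210:330],None,fx=6,fy=6,interpolation=cv2.INTER_CUBIC)
P=lambda q: tuple(int(v) for v in (pj(q)-[210,180])*6)
for z,col in((.006,(255,0,0)),(.02,(0,255,0)),(.042,(0,255,255)),(.062,(255,0,255))):
    for d in(-.0235,.0235): cv2.circle(c,P([*(p+u*d)[:2],z]),4,col,-1)
cv2.imwrite("pics/s5.png",c)
E
```

```text
[ 0.60884976 -0.0113434   0.01500551]
```

View pics/s5.png

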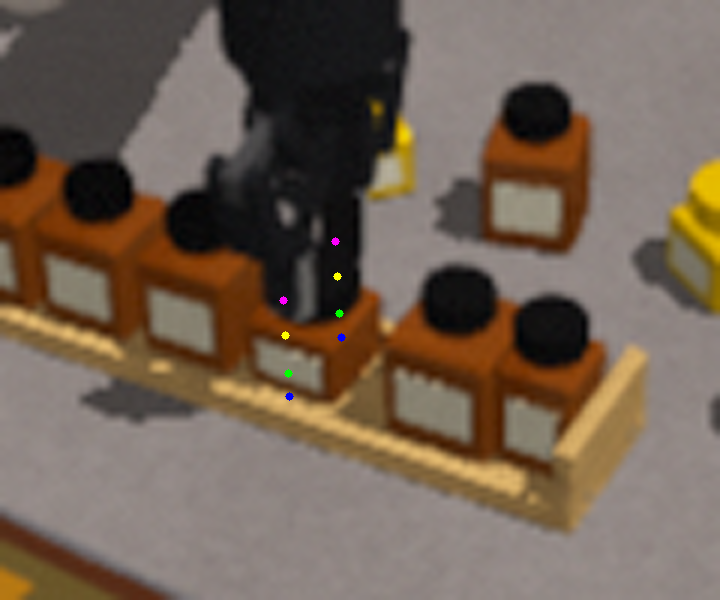

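```bash
python3 - <<'E'
from h import *
m=np.load("w2.npy",allow_pickle=True).item(); f=K(m); R=Ro.from_euler("xyz",m["attitude"],degrees=True).as_matrix()
p=np.array([0.52761739,-0.10848313,0.24356138]); T=Ro.from_euler("xyz",[178.708,1.05,-79.88],degrees=True).as_matrix()
for h in(0,.013,.03,.04,.05,.06):
  for dx in(-.011,.011):
    o=[]
    for dy in(-.0427,.0427):
      c=R.T@(p+T@[dx,dy,-h]-m["origin"]); o+=[round(m["cx"]+f*c[0]/c[2]),round(m["cy"]+f*c[1]/c[2])]
    print(h,dx,o)
E
```

```text
0 -0.011 [201, 258, 346, 258]
0 0.011 [198, 223, 348, 223]
0.013 -0.011 [196, 268, 351, 269]
0.013 0.011 [193, 231, 354, 231]
0.03 -0.011 [188, 284, 358, 284]
0.03 0.011 [185, 244, 362, 244]
0.04 -0.011 [183, 295, 363, 295]
0.04 0.011 [180, 252, 367, 253]
0.05 -0.011 [178, 307, 369, 307]
0.05 0.011 [174, 262, 373, 263]
0.06 -0.011 [171, 321, 375, 321]
0.06 0.011 [167, 273, 380, 274]
```

The fingertips are not where I assumed. In both the scene and wrist pictures they sit about 30 mm or more above the reported TCP, and the pads are on the low jar's lid (41.8 mm). I'll open, shift a little left so the palm clears the right neighbour's lid, and lower in steps while watching the force.

Call:
carry_out(gripper=[0,0,0,0,0,0,0,0,0,0], dp=[[0,0,0],[0,0,0],[0,0,0],[0,0,0],[0,0,0],[-0.0005,0.003,0],[-0.001,0.007,0],[-0.001,0.007,-0.002],[-0.001,0.007,-0.004],[-0.001,0.007,-0.006]], turn=[0,0,0,0,0,0,0,0,0,0])

```text
t: 13.8
eef_pos: [0.608, -0.004, 0.009]
tcp_rot: [178.7, 1.0, 99.6]
contact_force: [0.0, 0.1, -0.1]
gripper_width: 0.0853
```

Call:
carry_out(gripper=[0,0,0,0], dp=[[0,0,-0.001],[0,0,-0.002],[0,0,-0.003],[0,0,-0.003]], turn=[0,0,0,0])

```text
t: 14.2
eef_pos: [0.608, -0.0041, 0.0061]
tcp_rot: [178.7, 1.0, 99.6]
contact_force: [1.0, 0.3, -0.3]
gripper_width: 0.0851
```

Call:
carry_out(gripper=[0,0,0,0,0,0], dp=[[0,0,-0.001],[0,0,-0.002],[0,0,-0.003],[0,0,-0.004],[0,0,-0.005],[0,0,-0.005]], turn=[0,0,0,0,0,0])

```text
t: 14.8
eef_pos: [0.608, -0.004, 0.0011]
tcp_rot: [178.7, 1.0, 99.6]
contact_force: [-0.8, -0.2, 0.3]
gripper_width: 0.0854
```

```bash
python3 - <<'E'
from h import *
im=r.grab_frame("scene")[:,:,::-1]; print(r.read_state()["contact_force"])
m,w=shot("w6")
c=cv2.resize(im[190:270,220:310],None,fx=5,fy=5,interpolation=cv2.INTER_CUBIC)
cv2.imwrite("pics/s6.png",np.hstack([c,cv2.resize(w[130:410,120:420],(340,400)[:1]+(400,))]))
E
```

```text
[ 0.47823611 -0.34959435 -0.62283425]
```

View pics/s6.png

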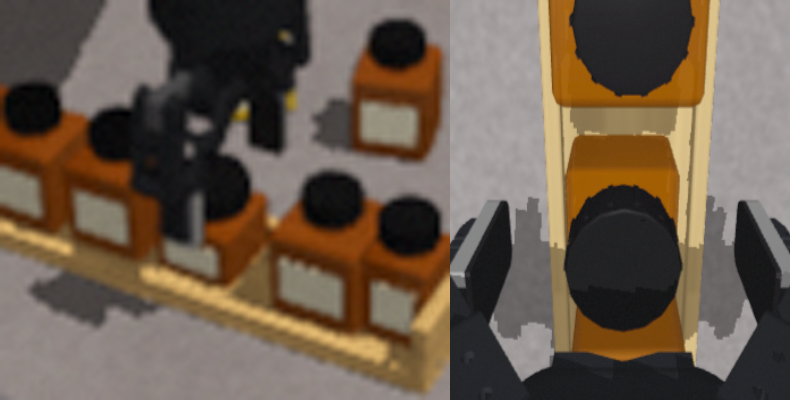

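```bash
python3 - <<'E'
from h import *
m=r.camera_model("scene"); f=K(m); R=Ro.from_euler("xyz",m["attitude"],degrees=True).as_matrix()
p=r.read_state()["eef_pos"]; u=np.array([np.cos(np.radians(9.5)),np.sin(np.radians(9.5)),0])
print("target px ~ (252..261, 239); -x finger tip px ~(270..276,220)")
for d in(-.05,.043,.055):
  for z in(.015,.025,.035,.045,.055):
    q=np.r_[(p+u*d)[:2],z]; c=R.T@(q-m["origin"]); print(d,z,np.round([m["cx"]+f*c[0]/c[2],m["cy"]+f*c[1]/c[2]],1))
E
```

```text
target px ~ (252..261, 239); -x finger tip px ~(270..276,220)
-0.05 0.015 [273.5 229.2]
-0.05 0.025 [273.4 226.4]
-0.05 0.035 [273.3 223.6]
-0.05 0.045 [273.2 220.7]
-0.05 0.055 [273.1 217.8]
0.043 0.015 [256.7 248.8]
0.043 0.025 [256.5 246. ]
0.043 0.035 [256.3 243.1]
0.043 0.045 [256.1 240.2]
0.043 0.055 [255.9 237.2]
0.055 0.015 [254.4 251.5]
0.055 0.025 [254.2 248.7]
0.055 0.035 [254.  245.8]
0.055 0.045 [253.7 242.8]
0.055 0.055 [253.5 239.9]
```

Call:
carry_out(gripper=[0,0,0,0,0,0], dp=[[0,0,-0.003],[0,0,-0.006],[0,0,-0.009],[0,0,-0.011],[0,0,-0.012],[0,0,-0.012]], turn=[0,0,0,0,0,0])

```text
t: 15.5
eef_pos: [0.6079, -0.0041, -0.011]
tcp_rot: [178.7, 1.0, 99.6]
contact_force: [0.2, -0.1, -0.2]
gripper_width: 0.0851
```

Call:
carry_out(gripper=[255,255,255,255,255,255,255], dp=[[0,0,0],[0,0,0],[0,0,0],[0,0,0],[0,0,0],[0,0,0],[0,0,0]], turn=[0,0,0,0,0,0,0])

```text
t: 16.2
eef_pos: [0.6084, -0.0041, -0.0105]
tcp_rot: [178.7, 1.0, 99.6]
contact_force: [-0.4, -0.8, 3.8]
gripper_width: 0.0461
```

Call:
carry_out(gripper=[255,255,255,255,255,255,255,255,255,255,255], dp=[[0,0,0.001],[0,0,0.001],[0.0003,-0.002,0.001],[0.0007,-0.004,0.001],[0.001,-0.006,0.001],[0.0013,-0.008,0.001],[0.0017,-0.01,0.001],[0.002,-0.012,0.001],[0.0023,-0.014,0.001],[0.0027,-0.016,0.001],[0.0027,-0.016,0.001]], turn=[0,0,0,0,0,0,0,0,0,0,0])

```text
t: 17.3
eef_pos: [0.6108, -0.0205, -0.0097]
tcp_rot: [178.7, 1.0, 99.6]
contact_force: [0.7, -0.2, -1.9]
gripper_width: 0.0467
```

Call:
carry_out(gripper=[255,255,255,255,255], dp=[[0.0003,-0.0015,-0.0005],[0.0005,-0.003,-0.0005],[0.0007,-0.004,-0.0005],[0.0007,-0.004,-0.0005],[0.0007,-0.004,-0.0005]], turn=[0,0,0,0,0])

```text
t: 17.8
eef_pos: [0.6116, -0.0242, -0.0102]
tcp_rot: [178.7, 1.0, 99.6]
contact_force: [1.0, 1.2, -1.1]
gripper_width: 0.0465
```

Call:
carry_out(gripper=[255,255,255,255], dp=[[0.0002,-0.001,0],[0.0003,-0.002,0],[0.0003,-0.002,0],[0.0003,-0.002,0]], turn=[0,0,0,0])

```text
t: 18.2
eef_pos: [0.6119, -0.026, -0.0102]
tcp_rot: [178.7, 1.0, 99.6]
contact_force: [-0.2, 1.9, -1.0]
gripper_width: 0.0468
```

Call:
carry_out(gripper=[255,255,255,255], dp=[[0.0002,-0.001,0],[0.0003,-0.002,0],[0.0003,-0.002,0],[0.0003,-0.002,0]], turn=[0,0,0,0])

```text
t: 18.6
eef_pos: [0.6121, -0.0277, -0.0102]
tcp_rot: [178.7, 1.0, 99.6]
contact_force: [-0.0, 3.8, 0.4]
gripper_width: 0.0466
```

Call:
carry_out(gripper=[255,255,255,255], dp=[[0.0002,-0.001,0],[0.0003,-0.002,0],[0.0003,-0.002,0],[0.0003,-0.002,0]], turn=[0,0,0,0])

```text
t: 19.0
eef_pos: [0.6121, -0.0276, -0.0102]
tcp_rot: [178.7, 0.9, 99.7]
contact_force: [-1.8, 7.3, 2.0]
gripper_width: 0.0466
```

Both groups are solid against the ends, pushed with about 6–7 N. Now I release, rise, and go above the stray.

Call:
carry_out(gripper=[0,0,0,0,0,0,0,0,0,0,0,0,0,0,0,0], dp=[[0,0,0],[0,0,0],[0,0,0],[0,0,0],[0,0,0],[0,0,0.03],[0,0,0.07],[0,0,0.11],[-0.02,0.005,0.13],[-0.06,0.01,0.13],[-0.1,0.02,0.13],[-0.14,0.0265,0.13],[-0.156,0.0265,0.13],[-0.156,0.0265,0.13],[-0.156,0.0265,0.13],[-0.156,0.0265,0.13]], turn=[0,0,0,0,0,0,0,0,0,4,7.4,7.4,7.4,7.4,7.4,7.4])

```text
t: 20.6
eef_pos: [0.4581, -0.0037, 0.1202]
tcp_rot: [178.6, 1.1, 107.0]
contact_force: [0.5, 0.6, -0.5]
gripper_width: 0.0853
```

```bash
python3 - <<'E'
from h import *
s=r.read_state(); print(s["t"],s["eef_pos"],s["tcp_rot"],s["contact_force"])
m,im=shot("w7"); t=r.grab_frame("top")[:,:,::-1]; cv2.imwrite("pics/top2.png",t)
print([(np.round(d["point"],1),round(d["conf"],2)) for d in r.pinpoint("wrist","stray_jar_mid")])
o=np.hstack([im[60:400,100:460],cv2.resize(t[130:260,215:375],(418,340),interpolation=cv2.INTER_CUBIC)])
cv2.imwrite("pics/w7c.png",o);print(o.shape)
E
```

```text
20.6 [ 0.45809326 -0.00373877  0.12017546] [178.61974666   1.06288832 107.00189146] [ 0.52584797  0.56795751 -0.544803  ]
[(array([193.7, 267.8]), 0.81)]
(340, 778, 3)
```

View pics/w7c.png

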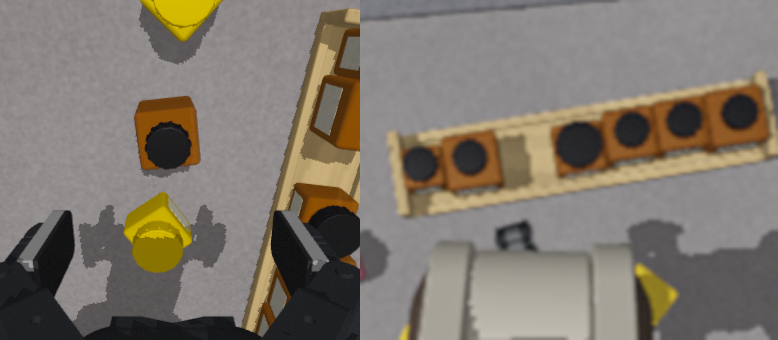

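```bash
python3 - <<'E'
from h import *
m=np.load("w7.npy",allow_pickle=True).item(); print(m["origin"],m["attitude"])
print("stray lid",toplane(m,[[207,268]],.075),"yellow lid",toplane(m,[[307,257]],.056),"L2/low lids",toplane(m,[[290,438]],.062))
e=toplane(m,[[158,237],[156,292],[221,299],[225,238]],.0); print(np.round(toplane(m,[[158,237],[156,292]],.055),4))
d=np.diff(toplane(m,[[158,237],[156,292]],.055),axis=0)[0]; print("front-edge yaw",np.degrees(np.arctan2(d[1],d[0])))
print("pinpoint",toplane(m,[[193.7,267.8]],.0375))
t=r.camera_model("top")
print("low lid top",toplane(t,[[130+145/2.6125,215+(580-360)/2.6125]],.062),"L2",toplane(t,[[130+157/2.6125,215+(470-360)/2.6125]],.081))
E
```

```text
[0.4309341  0.07167911 0.3005911 ] [161.51965254  -1.45271221  17.08337449]
stray lid [[0.45520714 0.00202275]] yellow lid [[ 0.473984   -0.09087248]] L2/low lids [[ 0.6100955  -0.03050792]]
[[0.4251 0.0251]
 [0.4628 0.038 ]]
front-edge yaw 18.92283002093471
pinpoint [[0.45582824 0.0011573 ]]
low lid top [[ 0.60817122 -0.03780578]] L2 [[0.59461925 0.05948981]]
```

Wrist view: the stray's lid is at full-frame pixel (268,207), which gives (0.455, 0.001). The top view shows the rack gap open between L2 (470,157) and the low jar (580,145).

Call:
carry_out(gripper=[0,0,0,0,0,0,0,255,255,255,255,255,255,255,255], dp=[[-0.003,0.005,-0.03],[-0.003,0.005,-0.06],[-0.003,0.005,-0.09],[-0.003,0.005,-0.115],[-0.003,0.005,-0.128],[-0.003,0.005,-0.132],[-0.003,0.005,-0.132],[-0.003,0.005,-0.132],[-0.003,0.005,-0.132],[-0.003,0.005,-0.132],[-0.003,0.005,-0.132],[-0.003,0.005,-0.132],[-0.003,0.005,-0.132],[-0.003,0.005,-0.132],[-0.003,0.005,-0.132]], turn=[1,1,1,1,1,1,1,1,1,1,1,1,1,1,1], squeeze=25)

```text
t: 22.25
eef_pos: [0.4545, 0.0016, -0.0111]
tcp_rot: [178.6, 1.0, 108.0]
contact_force: [-0.9, -0.9, 5.5]
gripper_width: 0.0484
```

Call:
carry_out(gripper=[255,255,255,255,255,255,255,255,255,255,255,255,255], dp=[[0,0,0],[0,0,0.01],[0,0,0.03],[0,0,0.06],[0,0,0.09],[0.02,0.002,0.106],[0.05,0.005,0.106],[0.08,0.0085,0.106],[0.11,0.0085,0.106],[0.14,0.0085,0.106],[0.1515,0.0085,0.106],[0.1515,0.0085,0.106],[0.1515,0.0085,0.106]], turn=[0,0,0,0,0,0,-3,-6,-8.5,-8.5,-8.5,-8.5,-8.5])

```text
t: 23.55
eef_pos: [0.6032, 0.0098, 0.0935]
tcp_rot: [178.8, 1.0, 99.5]
contact_force: [-0.3, -0.4, -0.9]
gripper_width: 0.0478
```

```bash
python3 - <<'E'
from h import *
s=r.read_state(); print(s["t"],s["eef_pos"],s["tcp_rot"],s["contact_force"],s["gripper_width"])
m,im=shot("w8"); cv2.imwrite("pics/w8c.png",cv2.resize(im[60:400,120:440],(564,600),interpolation=cv2.INTER_CUBIC))
E
```

```text
23.55 [0.60316554 0.00975287 0.09350943] [178.83503144   1.00650916  99.50602747] [-0.26623525 -0.35203603 -0.88195491] 0.04775060593198288
```

View pics/w8c.png

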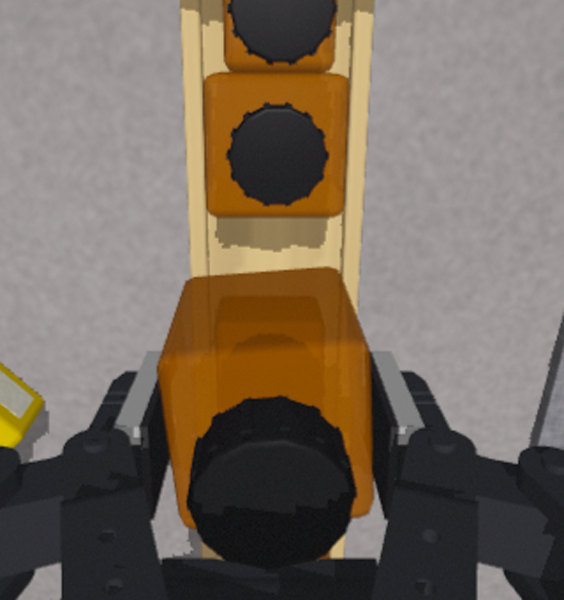

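```bash
python3 - <<'E'
from h import *
m=np.load("w8.npy",allow_pickle=True).item(); s=1.7625
g=lambda P:[[60+y/s,120+x/s] for x,y in P]
yaw=np.radians(9.5); R=np.array([[np.cos(yaw),np.sin(yaw)],[-np.sin(yaw),np.cos(yaw)]])
def show(n,P,z):
    a=toplane(m,g(P),z); d=a[1]-a[0]; print(n,"uv",np.round(a@R.T,4).tolist(),"yaw",round(np.degrees(np.arctan2(d[1],d[0])),2),"len",round(np.linalg.norm(d),4))
show("jar bottom left edge",[[187,281],[337,268]],.105)
show("jar shoulder edge",[[160,372],[370,345]],.155)
show("L2 right face",[[207,214],[345,216]],.061)
show("low z.006",[[217,297],[323,297]],.006); show("low z.042",[[217,297],[323,297]],.042)
show("rail x outer",[[182,100],[372,100]],.014)
print("tcp uv",R@r.read_state()["eef_pos"][:2])
print("rack ends & low from w2 in 9.5 frame", R@[.6101,-.014], R@[.6022,.0379])
E
```

```text
jar bottom left edge uv [[0.5726, -0.0718], [0.6175, -0.068]] yaw 14.4 len 0.045
jar shoulder edge uv [[0.5718, -0.075], [0.6183, -0.0688]] yaw 17.09 len 0.0468
L2 right face uv [[0.5756, -0.062], [0.626, -0.0629]] yaw 8.43 len 0.0504
low z.006 uv [[0.5745, -0.1163], [0.6255, -0.1166]] yaw 9.09 len 0.051
low z.042 uv [[0.577, -0.102], [0.6212, -0.1023]] yaw 9.09 len 0.0441
rail x outer uv [[0.5628, -0.0245], [0.6425, -0.0245]] yaw 9.51 len 0.0798
tcp uv [ 0.59630861 -0.08983775]
rack ends & low from w2 in 9.5 frame [ 0.59942218 -0.11450354] [ 0.60019649 -0.06201144]
```

Call:
carry_out(gripper=[255,255,255,255,255,255,255,255,255], dp=[[0.003,0.005,0],[0.003,0.005,0],[0.003,0.005,-0.01],[0.003,0.005,-0.02],[0.003,0.005,-0.03],[0.003,0.005,-0.04],[0.003,0.005,-0.05],[0.003,0.005,-0.054],[0.003,0.005,-0.054]], turn=[-3,-6,-6,-6,-6,-6,-6,-6,-6])

```text
t: 24.5
eef_pos: [0.6081, 0.0104, 0.0406]
tcp_rot: [178.7, 1.2, 93.4]
contact_force: [-2.7, -5.1, 10.2]
gripper_width: 0.0471
```

```bash
python3 - <<'E'
from h import *
s=r.read_state(); print(s["t"],s["eef_pos"],s["tcp_rot"],s["contact_force"],s["gripper_width"])
m,im=shot("w9"); cv2.imwrite("pics/w9c.png",cv2.resize(im[60:400,120:440],(564,600),interpolation=cv2.INTER_CUBIC))
E
```

```text
24.5 [0.60814543 0.01036615 0.04058623] [178.71188151   1.23261965  93.37848725] [-2.6560897  -5.13825299 10.22711791] 0.04714836897910976
```

View pics/w9c.png

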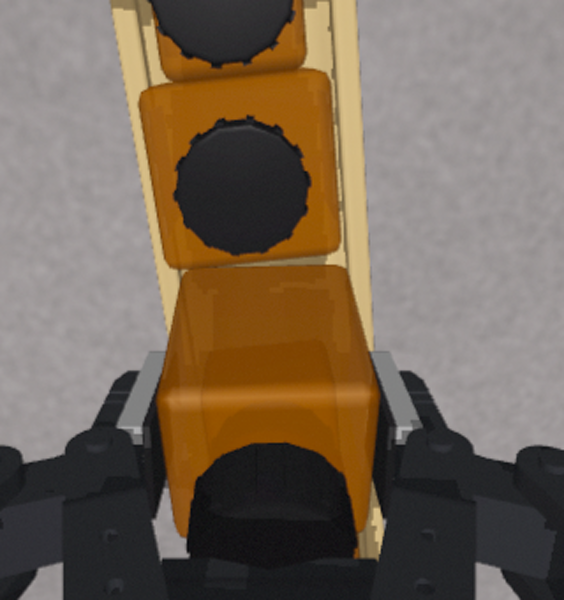

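The jar has now settled flush in the pads, so its yaw follows the tool again. It touched something at about 10 N, so I back off upward at once and turn back square.

Call:
carry_out(gripper=[255,255,255,255,255,255], dp=[[0,0,0.02],[0,0,0.04],[0,0,0.045],[0,0,0.045],[0,0,0.045],[0,0,0.045]], turn=[0,0,3,6.1,6.1,6.1])

```text
t: 25.15
eef_pos: [0.6075, 0.0148, 0.084]
tcp_rot: [178.8, 1.0, 99.5]
contact_force: [0.9, 0.2, -1.1]
gripper_width: 0.0467
```

```bash
cat > edges.py <<'E'
from h import *
import sys
m,im=shot(sys.argv[1]); s=r.read_state(); print(s["t"],np.round(s["eef_pos"],4),np.round(s["tcp_rot"],1),np.round(s["contact_force"],1),s["gripper_width"])
# column profile (rows) of the middle band, to find edges across the row direction
g=cv2.GaussianBlur(im,(3,3),0).astype(int)
for c in (250,272,290):
    d=np.abs(np.diff(g[60:330,c-4:c+5].mean(1),axis=0)).sum(1)
    pk=[(60+i,int(d[i])) for i in range(1,len(d)-1) if d[i]>12 and d[i]>=d[i-1] and d[i]>d[i+1]]
    print(c,pk)
    print("  ",[(k,g[k,c].tolist()) for k in range(150,300,10)])
E
python3 edges.py w10
```

```text
25.2 [0.6075 0.0148 0.084 ] [178.8   1.   99.5] [ 0.6  0.6 -1.3] 0.046702176454354836
250 [(91, 16), (98, 35), (102, 14), (104, 15), (108, 26), (131, 50), (137, 16), (176, 16), (181, 41), (192, 47), (207, 70), (210, 113), (278, 23), (281, 17), (286, 16), (290, 17), (314, 49)]
   [(150, [39, 37, 38]), (160, [38, 35, 36]), (170, [36, 35, 34]), (180, [22, 42, 65]), (190, [9, 75, 131]), (200, [76, 112, 131]), (210, [99, 150, 178]), (220, [19, 82, 137]), (230, [17, 81, 138]), (240, [5, 68, 126]), (250, [1, 69, 127]), (260, [1, 75, 138]), (270, [2, 65, 120]), (280, [28, 90, 148]), (290, [18, 88, 150])]
272 [(103, 54), (109, 24), (126, 72), (130, 38), (132, 22), (186, 79), (192, 59), (207, 38), (210, 97), (277, 22), (290, 18), (310, 72)]
   [(150, [39, 38, 39]), (160, [38, 36, 37]), (170, [35, 34, 33]), (180, [35, 33, 34]), (190, [10, 77, 133]), (200, [85, 125, 147]), (210, [86, 143, 178]), (220, [20, 84, 139]), (230, [18, 83, 140]), (240, [1, 67, 125]), (250, [0, 69, 127]), (260, [1, 70, 129]), (270, [4, 66, 121]), (280, [30, 94, 153]), (290, [14, 86, 148])]
290 [(92, 14), (98, 47), (103, 15), (105, 17), (109, 25), (132, 25), (140, 23), (174, 20), (181, 23), (192, 51), (207, 43), (209, 78), (277, 22), (289, 18), (312, 58)]
   [(150, [39, 37, 37]), (160, [36, 34, 34]), (170, [36, 34, 34]), (180, [6, 85, 146]), (190, [9, 76, 132]), (200, [80, 117, 138]), (210, [68, 123, 162]), (220, [18, 82, 136]), (230, [14, 77, 133]), (240, [2, 68, 126]), (250, [3, 69, 128]), (260, [0, 76, 139]), (270, [2, 74, 133]), (280, [34, 97, 156]), (290, [13, 83, 146])]
```

```bash
cat > uv.py <<'E'
from h import *
yaw=np.radians(9.5); R2=np.array([[np.cos(yaw),np.sin(yaw)],[-np.sin(yaw),np.cos(yaw)]])
def uv(name,P,z): m=np.load(name+".npy",allow_pickle=True).item(); return np.round(toplane(m,P,z)@R2.T,4).tolist()
E
python3 - <<'E'
from uv import *
print("L2 face",uv("w10",[[192.5,250],[192.5,290]],.061))
for z in(.09,.095,.1): print("stray bottom",z,uv("w10",[[210,250],[209.5,290]],z))
for z in(.145,.15,.155): print("shoulder 278/290",z,uv("w10",[[278,272],[290,272]],z))
print("lid far edge 310 z .155+",uv("w10",[[312,272]],.155),uv("w10",[[312,272]],.17))
print("tcp",R2@r.read_state()["eef_pos"][:2])
m=np.load("w10.npy",allow_pickle=True).item();print(m["origin"])
E
```

```text
L2 face [[0.589, -0.0625], [0.6138, -0.0626]]
stray bottom 0.09 [[0.5901, -0.0642], [0.6117, -0.064]]
stray bottom 0.095 [[0.5903, -0.0625], [0.6113, -0.0624]]
stray bottom 0.1 [[0.5905, -0.0609], [0.6109, -0.0607]]
shoulder 278/290 0.145 [[0.6008, -0.0743], [0.6008, -0.0798]]
shoulder 278/290 0.15 [[0.6007, -0.0715], [0.6007, -0.0767]]
shoulder 278/290 0.155 [[0.6005, -0.0686], [0.6006, -0.0736]]
lid far edge 310 z .155+ [[0.6006, -0.0831]] [[0.6002, -0.0725]]
tcp [ 0.60156925 -0.0856726 ]
[0.59077649 0.09304497 0.26451895]
```

L2 is unmoved (face v = -0.0625), but the contact has pitched the stray a few degrees in the grip. I'll set it back on the bench to level it and regrasp, now square to the tool.

Call:
carry_out(gripper=[255,255,255,255,255,255,255,255,255,255,255,255,255,255], dp=[[0,0,0.006],[-0.04,-0.004,0.006],[-0.08,-0.008,0.006],[-0.12,-0.012,0.006],[-0.152,-0.014,0],[-0.152,-0.014,-0.03],[-0.152,-0.014,-0.06],[-0.152,-0.014,-0.08],[-0.152,-0.014,-0.085],[-0.152,-0.014,-0.088],[-0.152,-0.014,-0.091],[-0.152,-0.014,-0.093],[-0.152,-0.014,-0.094],[-0.152,-0.014,-0.094]], turn=[0,0,0,0,0,0,0,0,0,0,0,0,0,0])

```text
t: 26.6
eef_pos: [0.4563, 0.0011, -0.0089]
tcp_rot: [178.7, 1.0, 99.6]
contact_force: [0.1, 0.3, -1.1]
gripper_width: 0.0465
```

Call:
carry_out(gripper=[255,255,255,255], dp=[[0,0,-0.001],[0,0,-0.002],[0,0,-0.0025],[0,0,-0.0025]], turn=[0,0,0,0])

```text
t: 27.0
eef_pos: [0.4561, 0.0011, -0.0115]
tcp_rot: [178.7, 1.0, 99.6]
contact_force: [-0.3, -0.5, 2.8]
gripper_width: 0.047
```

Call:
carry_out(gripper=[0,0,0,0,0,0,0,255,255,255,255,255,255,255,255], dp=[[0,0,0],[0,0,0],[0,0,0],[0,0,0],[0,0,0],[0,0,0.001],[0,0,0.001],[0,0,0.001],[0,0,0.001],[0,0,0.001],[0,0,0.001],[0,0,0.001],[0,0,0.001],[0,0,0.001],[0,0,0.001]], turn=[0,0,0,0,0,0,0,0,0,0,0,0,0,0,0], squeeze=30)

```text
t: 28.5
eef_pos: [0.4559, 0.0009, -0.0105]
tcp_rot: [178.7, 1.0, 99.6]
contact_force: [-1.5, 0.5, 6.1]
gripper_width: 0.0466
```

Call:
carry_out(gripper=[255,255,255,255,255,255,255,255,255,255,255,255], dp=[[0,0,0.005],[0,0,0.03],[0,0,0.06],[0,0,0.09],[0,0,0.105],[0.04,0,0.105],[0.08,0.003,0.105],[0.12,0.006,0.105],[0.15,0.009,0.105],[0.15,0.009,0.105],[0.15,0.009,0.105],[0.15,0.009,0.105]], turn=[0,0,0,0,0,0,0,0,0,0,0,0])

```text
t: 29.7
eef_pos: [0.6041, 0.0096, 0.0937]
tcp_rot: [178.8, 1.0, 99.6]
contact_force: [0.5, 0.0, -1.2]
gripper_width: 0.0466
```

```bash
python3 edges.py w11 | grep -v "   \["
```

```text
29.75 [0.6042 0.0097 0.0939] [178.8   1.   99.6] [ 0.2 -0.6 -2.1] 0.04668721720392174
250 [(66, 17), (79, 28), (99, 27), (131, 31), (142, 18), (149, 16), (161, 29), (182, 43), (197, 66), (201, 123), (225, 12), (241, 13), (273, 51)]
272 [(94, 43), (97, 14), (100, 31), (117, 71), (120, 26), (122, 17), (174, 73), (182, 58), (201, 72), (226, 13), (240, 12), (267, 78), (290, 26), (293, 15)]
290 [(91, 43), (97, 15), (100, 31), (121, 58), (170, 54), (182, 61), (198, 60), (200, 100), (240, 13), (271, 52), (292, 13)]
```

```bash
python3 - <<'E'
from uv import *
print("L2 face",uv("w11",[[182.5,250],[182.5,290]],.061))
print("bottom 201",uv("w11",[[201,250],[200.5,290]],.104), uv("w11",[[201,272]],.006))
print("shoulder 226/240",uv("w11",[[226,272],[240,272]],.159))
print("lid 267",uv("w11",[[267,272]],.159),uv("w11",[[267,272]],.179), "290",uv("w11",[[291,272]],.179))
print("tcp",R2@r.read_state()["eef_pos"][:2])
im=cv2.imread("pics/w11.png"); print([(k,im[k,272].tolist()) for k in range(178,300,6)])
print("w8 check: jar prior rows"); im=cv2.imread("pics/w8.png"); print([(k,im[k,272].tolist()) for k in range(178,300,6)])
E
```

```text
L2 face [[0.5844, -0.0631], [0.6102, -0.0631]]
bottom 201 [[0.5862, -0.0623], [0.6071, -0.0621]] [[0.5998, -0.0924]]
shoulder 226/240 [[0.5965, -0.055], [0.5965, -0.0606]]
lid 267 [[0.5966, -0.0717]] [[0.5961, -0.061]] 290 [[0.5962, -0.0696]]
tcp [ 0.59756689 -0.09013753]
[(178, [7, 87, 149]), (184, [86, 127, 148]), (190, [86, 126, 148]), (196, [86, 127, 149]), (202, [21, 78, 130]), (208, [16, 77, 129]), (214, [19, 77, 129]), (220, [14, 79, 130]), (226, [15, 74, 127]), (232, [0, 63, 120]), (238, [1, 67, 122]), (244, [0, 88, 160]), (250, [0, 80, 147]), (256, [0, 82, 147]), (262, [0, 82, 147]), (268, [19, 46, 79]), (274, [24, 22, 21]), (280, [28, 26, 27]), (286, [29, 29, 29]), (292, [50, 48, 49]), (298, [35, 33, 34])]
w8 check: jar prior rows
[(178, [4, 87, 153]), (184, [86, 126, 147]), (190, [84, 123, 145]), (196, [85, 125, 147]), (202, [134, 190, 215]), (208, [135, 191, 216]), (214, [17, 74, 126]), (220, [21, 77, 127]), (226, [20, 76, 127]), (232, [2, 63, 117]), (238, [0, 64, 117]), (244, [0, 69, 130]), (250, [0, 56, 109]), (256, [1, 67, 124]), (262, [0, 79, 146]), (268, [0, 81, 144]), (274, [0, 81, 145]), (280, [0, 79, 144]), (286, [23, 20, 20]), (292, [27, 26, 26]), (298, [25, 24, 22])]
```

Call:
carry_out(gripper=[255,255,255,255,255,255,255], dp=[[0.004,-0.0045,0],[0.004,-0.0045,0],[0.004,-0.0045,-0.015],[0.004,-0.0045,-0.03],[0.004,-0.0045,-0.037],[0.004,-0.0045,-0.037],[0.004,-0.0045,-0.037]], turn=[0,0,0,0,0,0,0])

```text
t: 30.45
eef_pos: [0.6096, 0.0054, 0.0567]
tcp_rot: [178.8, 1.0, 99.6]
contact_force: [-0.2, -0.4, -1.9]
gripper_width: 0.0466
```

```bash
python3 edges.py w12 | grep -v "   \["; python3 - <<'E'
from h import *
im=cv2.imread("pics/w12.png"); print([(k,im[k,272].tolist()) for k in range(160,290,5)])
E
```

```text
30.5 [0.6101 0.0054 0.0572] [178.7   1.   99.6] [ 1.3  0.6 -1. ] 0.046826963096852546
250 [(72, 12), (76, 61), (83, 12), (87, 14), (90, 35), (116, 63), (176, 58), (189, 56), (201, 60), (273, 52), (294, 13)]
272 [(78, 22), (81, 67), (87, 14), (91, 37), (111, 72), (116, 16), (181, 82), (189, 65), (201, 64), (267, 81), (290, 29), (293, 15)]
290 [(76, 62), (87, 14), (91, 35), (117, 47), (123, 15), (170, 17), (175, 45), (185, 16), (189, 57), (200, 57), (271, 58), (291, 13)]
[(160, [37, 33, 35]), (165, [37, 35, 35]), (170, [37, 35, 35]), (175, [36, 33, 35]), (180, [34, 31, 32]), (185, [1, 84, 145]), (190, [87, 129, 151]), (195, [87, 129, 151]), (200, [84, 126, 149]), (205, [14, 69, 121]), (210, [23, 80, 131]), (215, [20, 78, 130]), (220, [5, 70, 122]), (225, [13, 72, 122]), (230, [14, 72, 123]), (235, [12, 71, 124]), (240, [0, 70, 133]), (245, [0, 82, 148]), (250, [0, 81, 148]), (255, [0, 83, 148]), (260, [0, 88, 157]), (265, [0, 88, 157]), (270, [25, 21, 26]), (275, [27, 26, 24]), (280, [28, 25, 26]), (285, [25, 23, 24])]
```

```bash
python3 - <<'E'
from uv import *
print(uv("w12",[[189.5,272]],.061),uv("w12",[[201,272]],.067),uv("w12",[[201,250],[200.3,290]],.067))
E
```

```text
[[0.6025, -0.0629]] [[0.6024, -0.0675]] [[0.5909, -0.0674], [0.6118, -0.0671]]
```

Call:
carry_out(gripper=[255,255,255,255,255,255], dp=[[-0.0003,0.002,-0.004],[-0.0003,0.002,-0.009],[-0.0003,0.002,-0.013],[-0.0003,0.002,-0.013],[-0.0003,0.002,-0.013],[-0.0003,0.002,-0.013]], turn=[0,0,0,0,0,0])

```text
t: 31.1
eef_pos: [0.6095, 0.0075, 0.0442]
tcp_rot: [178.7, 1.0, 99.6]
contact_force: [-0.1, 0.4, -1.5]
gripper_width: 0.0465
```

Call:
carry_out(gripper=[255,255,255,255], dp=[[-0.0002,0.001,0],[-0.0004,0.002,0],[-0.0004,0.002,0],[-0.0004,0.002,0]], turn=[0,0,0,0])

```text
t: 31.5
eef_pos: [0.6097, 0.008, 0.0445]
tcp_rot: [178.7, 1.1, 99.6]
contact_force: [1.9, -5.4, -0.9]
gripper_width: 0.0461
```

Call:
carry_out(gripper=[255,255,255,255,255,255,255], dp=[[0.0005,-0.0032,0],[0.0005,-0.0032,0],[0.0005,-0.0032,-0.004],[0.0005,-0.0032,-0.009],[0.0005,-0.0032,-0.014],[0.0005,-0.0032,-0.017],[0.0005,-0.0032,-0.017]], turn=[0,0,0,0,0,0,0])

```text
t: 32.2
eef_pos: [0.609, 0.0064, 0.0264]
tcp_rot: [178.8, 1.0, 99.6]
contact_force: [0.8, 0.5, -1.0]
gripper_width: 0.0464
```

Call:
carry_out(gripper=[255,255,255,255,255,255,255], dp=[[0,0,-0.005],[0,0,-0.01],[0,0,-0.015],[0,0,-0.02],[0,0,-0.025],[0,0,-0.026],[0,0,-0.026]], turn=[0,0,0,0,0,0,0])

```text
t: 32.9
eef_pos: [0.6095, 0.0062, 0.0009]
tcp_rot: [178.7, 1.0, 99.6]
contact_force: [0.0, 0.5, -0.6]
gripper_width: 0.0468
```

Call:
carry_out(gripper=[255,255,255,255], dp=[[0,0,-0.001],[0,0,-0.002],[0,0,-0.003],[0,0,-0.003]], turn=[0,0,0,0])

```text
t: 33.3
eef_pos: [0.6096, 0.0063, -0.0018]
tcp_rot: [178.7, 1.0, 99.6]
contact_force: [0.1, 0.6, -1.1]
gripper_width: 0.0469
```

Call:
carry_out(gripper=[255,255,255,255,255], dp=[[0,0,-0.001],[0,0,-0.002],[0,0,-0.003],[0,0,-0.003],[0,0,-0.003]], turn=[0,0,0,0,0])

```text
t: 33.8
eef_pos: [0.6098, 0.0063, -0.0044]
tcp_rot: [178.7, 1.0, 99.6]
contact_force: [-1.6, 0.5, 3.7]
gripper_width: 0.0465
```

Floor contact came at the expected height (rep. z = -0.0044, 3.7 N). I release and withdraw.

Call:
carry_out(gripper=[0,0,0,0,0,0,0,0,0,0,0,0,0,0], dp=[[0,0,0],[0,0,0],[0,0,0],[0,0,0],[0,0,0],[0,0,0],[0,0,0.01],[0,0,0.03],[0,0,0.07],[0,0,0.11],[0,0,0.15],[0,-0.02,0.18],[0,-0.03,0.18],[0,-0.03,0.18]], turn=[0,0,0,0,0,0,0,0,0,0,0,0,0,0])

```text
t: 35.2
eef_pos: [0.6102, -0.0263, 0.1769]
tcp_rot: [178.6, 1.1, 99.4]
contact_force: [-0.8, 0.4, -0.9]
gripper_width: 0.0854
```

```bash
python3 - <<'E'
from uv import *
s=r.read_state(); print(s["t"],np.round(s["eef_pos"],4),np.round(s["contact_force"],1))
m,im=shot("w13")
hsv=cv2.cvtColor(im,cv2.COLOR_BGR2HSV)
k=(im.max(2)<60).astype(np.uint8); n,l,st,c=cv2.connectedComponentsWithStats(k)
for i in range(1,n):
    if 300<st[i,4]<6000: print("lid px",np.round(c[i]),st[i].tolist(),uv("w13",[[c[i][1],c[i][0]]],.081),uv("w13",[[c[i][1],c[i][0]]],.062))
# amber contours -> angles
a=((hsv[...,0]<14)&(hsv[...,1]>150)&(hsv[...,2]>60)).astype(np.uint8); a=cv2.morphologyEx(a,cv2.MORPH_OPEN,np.ones((3,3)))
for cc in cv2.findContours(a,cv2.RETR_EXTERNAL,2)[0]:
    if cv2.contourArea(cc)>300: print("amber",cv2.boundingRect(cc),cv2.minAreaRect(cc)[2])
for cam in("scene","top"):
    r.grab_frame(cam)
    for lab in("stray_jar_mid","jar_a_mid","low_jar_mid"): print(cam,lab,[(np.round(d["point"]).tolist(),round(d["conf"],2)) for d in r.pinpoint(cam,lab)])
E
```

```text
35.2 [ 0.6102 -0.0263  0.1769] [-0.8  0.4 -0.9]
lid px [447. 117.] [413, 0, 68, 249, 2370] [[0.7397, -0.0626]] [[0.7497, -0.0637]]
lid px [275.  29.] [251, 3, 45, 43, 884] [[0.6024, -0.0005]] [[0.6031, 0.0026]]
lid px [272.  84.] [252, 62, 42, 44, 1355] [[0.6007, -0.038]] [[0.6012, -0.0374]]
lid px [274. 149.] [255, 129, 40, 41, 1196] [[0.6023, -0.0876]] [[0.6029, -0.0905]]
lid px [269. 198.] [246, 175, 47, 47, 1736] [[0.5983, -0.1289]] [[0.5986, -0.1345]]
lid px [272. 253.] [255, 235, 36, 37, 1035] [[0.6008, -0.1805]] [[0.6013, -0.1897]]
lid px [273. 298.] [257, 280, 34, 36, 975] [[0.6019, -0.2263]] [[0.6025, -0.2387]]
lid px [272. 340.] [256, 323, 33, 35, 915] [[0.6009, -0.2749]] [[0.6014, -0.2906]]
amber (522, 29, 38, 118) 90.0
amber (421, 0, 139, 259) 3.814074993133545
scene stray_jar_mid [([231.0, 267.0], 0.93)]
scene jar_a_mid [([242.0, 301.0], 0.73)]
scene low_jar_mid [([199.0, 269.0], 0.76), ([233.0, 252.0], 0.72), ([243.0, 344.0], 0.65), ([243.0, 252.0], 0.45)]
top stray_jar_mid []
top jar_a_mid [([193.0, 240.0], 0.64)]
top low_jar_mid [([230.0, 204.0], 0.77)]
```

```bash
python3 - <<'E'
from uv import *
im=cv2.imread("pics/w13.png").astype(int)
am=(im[...,2]-im[...,0]>75)&(im[...,0]<45)
P={"L2":range(52,110,6),"stray":range(124,176,5),"low":range(180,222,6)}
for n,rows in P.items():
    o=[]
    for y in rows:
        c=np.where(am[y,220:325])[0]; o.append((y,220+c.min(),220+c.max()) if len(c) else (y,))
    print(n,[tuple(int(v) for v in t) for t in o])
    q=np.array([t for t in o if len(t)==3][2:-2]); 
    for j in(1,2):
        a=np.array(uv("w13",q[:,[0,j]],.061 if n!="low" else .042)); p=np.polyfit(a[:,1],a[:,0],1); print("  face u",round(a[:,0].mean(),4),"angle vs rack",round(np.degrees(np.arctan(-p[0])),2))
E
```

```text
L2 [(52, 245, 298), (58, 241, 302), (64, 241, 302), (70, 241, 301), (76, 241, 301), (82, 242, 301), (88, 242, 301), (94, 242, 301), (100, 242, 301), (106, 242, 301)]
  face u 0.5762 angle vs rack 0.86
  face u 0.6248 angle vs rack 0.12
stray [(124, 247, 300), (129, 247, 299), (134, 247, 299), (139, 247, 299), (144, 248, 299), (149, 248, 299), (154, 248, 299), (159, 248, 299), (164, 248, 299), (169, 247, 298), (174, 245, 293)]
  face u 0.58 angle vs rack 0.56
  face u 0.6245 angle vs rack 1.32
low [(180, 246, 293), (186, 246, 292), (192, 246, 247), (198,), (204, 246, 246), (210, 246, 292), (216, 249, 293)]
  face u 0.5764 angle vs rack -0.95
  face u 0.5769 angle vs rack -5.66
```

```bash
python3 -c "
from station import r
print(r.finish_job())"
```

```text
the job is handed in; nothing more can be done
None
```

The stray jar now stands in the rack directly left of the low jar, and I handed the job in at about 35 s. I slid the two left jars against the left end, then the low jar and the three to its right against the right end. The measured push was 6–7 N each time. I then lowered the stray into the gap until it touched the floor at 3.7 N, let go and withdrew.

**Last checks (wrist camera, measured from pixels only, as my 12 pictures were used up):**
- The row shows seven lids. The stray's lid centre is about 47 mm left of the low jar's.
- Its sides are within about 1° of the rack.
- The lid size and the height at floor contact both fit it standing fully down.
- The robot was touching nothing at the end.
- I did not measure the brush pot, dish or weight again; the arm did not go near them.

**What went wrong or disagreed:**
- **Tool tilt:** the first move ran a wrist joint to its limit and left the tool about 1.7° off vertical. I could not undo this, so the gripped jars may have tilted by about 1° while sliding.
- **Fingertip height:** the fingertips sat about 34 mm above where the reported TCP put them. My first grip on the low jar therefore caught its lid; I opened and gripped the body instead, before sliding it.
- **Bump on the first lowering:** the stray caught the top edge of the left neighbour at about 10 N and pitched in the grip. I set it down on the bench, regripped it square and felt for the gap at about 5 N. The neighbour had not moved.
- **Position networks:** on the final pictures they found the stray at its new place from the scene camera, but not from the top camera.

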